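Zero the ball reader and present the ball tray

ROBOT

A 6-joint arm with a two-finger parallel gripper is mounted at the origin on a cart in front of the work surface, level with it; the furniture and walls round the work are solid. World frame = base frame: x ahead of the robot, y to its left, z up, the work surface at z = 0. Lengths are in m, angles in rad, forces in N, time in s.
With the tool pointing down it reaches from about 0.25 to 0.775 m from the base axis. Payload 4 kg.
Tool frame: the origin (TCP) lies at the very end of the fingers, on their centre line; the grasp point (between the pads) lies 19 mm behind it; z points along the fingers, y is the line along which they close (so a half turn about z gives the same grasp; the last joint's range is limited). The gripper opens to 94 mm and grips with 3 to 60 N. Pads are 16 mm wide; open, the fingers measure 119 mm over their backs; the gripper's body (75 mm by 177 mm) begins 78 mm behind the grasp point.
Start: joints at [1.134, 0.087, 1.371, -0, 1.684, -0.103], TCP at [0.18, 0.52, 0.206] pointing down, gripper open.
Joint ranges: [-3.1, 3.1], [-0.76, 2.03], [0.27, 2.55], [-1.08, 4.22], [0.17, 2.65], [-2.57, 2.57]. Speed limits (rad/s): [2.79, 2.79, 3.14, 3.14, 3.14, 3.14].

INTERFACE

Orientations are given as a unit quaternion [w, x, y, z].
In Python, from workcell import env, eyes, job gives the robot as it stands (env), with the cameras (eyes) and the job (job).
- The arm moves only by the shell command python3 steer.py 'ROWS'. ROWS is a JSON list of rows, 1 to 12 of them, each an object with the fields aperture (the opening from 0.0 (shut) to 1.0 (fully open)), tx, ty, tz (the shift in shares of 0.75 m (1.0 is 0.75 m)), yaw (a turn about the tool's z in parts of the range, where 1.0 means 2 rad); a field left out counts as zero (the opening has to be given); each row shifts and turns the commanded pose from where the row before left it, along the tool's axes as they then stand; what a row does not reach is not made up. A row lasts 1/12 s, in which the tool goes at most 0.0417 m and 0.125 rad, less where a joint would pass 70% of its speed; a pose out of reach is approached as far as the arm can. The fingers move at their own pace and stop on an object; the grip force is fixed at half the most. Time passes only in rows, so rows that do not move let the fingers close. It prints the time, the measured TCP pose, the force, the opening and the grip force at its end. Input that does not fit is refused with a message, and nothing moves.
- env.sense(): the state, without advancing time (a new reading comes with each control period).
- eyes.camera(name): name is "scene" or "top"; returns (picture, depth): 420x560x3 uint8, red, green, blue; 420x560 float32, m along the optical axis (not along the pixel's ray), 0 where there is no reading.
- eyes.camera_model(name): a dict with "mtx" (3x3 intrinsics, pixels), "R" (3x3) and "t" (3): a world point X has camera coordinates R X + t. Camera axes: x right, y down, z forward; pixel columns grow to the right and rows downward; lengths in m; the calibration is good to about 2 mm. A picture is of the moment at which its call begins. camera_model takes no time and is no camera call.
- job.close_job(): hands the job in; it is judged then, once.
The state is a dict: "time_s": time; "joints": joint angles; "joint_velocities": joint speeds; "joint_efforts": joint torques, N m; "position": TCP position; "orientation": TCP orientation; "ft_force": force on the tool from outside, world axes, zero at the start; "wrist_torque": the same for the moment, N m; "opening": opening from 0.0 (shut) to 1.0 (fully open); "grip_force": force on a finger pad.
Only numpy, scipy, OpenCV 4.12 (cv2) and the standard library are available. Lean on these libraries where they do the work, as an engineer would, in place of code of your own. Each camera call takes 0.05 s, during which the arm holds its last target. There are 200 camera calls.

TASK

Take the stylus out of its stand, press the small recessed button of the ball reader fully down with it to zero the reader, and put the stylus back into its stand. Then lift the sample tray by the plate standing in its middle and carry it without tipping or jerking, so that the loose ball and the disc stay in their pockets, and finish holding it still and level in the gripper with the ball over the middle of the reader's round window, the tray's underside about 6 cm above the glass. Leave everything else where it is, and do not let go of the tray at the end.

Things in the scene. Friction and masses are not known exactly. Their poses are not given: they have to be found in the camera images.
- reader: Ball reader, fixed: low box 120 (x) x 110 (y) x 40 mm high with a white top. Origin at the centre of its underside, z up. In its frame the round black-rimmed glass window is centred at x +20, y +15 mm and the button well at x -38, y -32 mm, so the well lies at the corner towards the robot and to the right at yaw 0.
- window (a point): Centre of the reader's round glass window (glass 50 mm across), on its top face 40 mm above the bench; z up.
- button_top (a point): Centre of the top of the reader's round button (13 mm across), at the bottom of a round well 15 mm across; at rest it lies 8 mm below the reader's top face. It moves with the button.
- zero_button (a joint): Travel of the recessed spring button, straight down: 0 at rest, 0.004 m fully down (about 2 N to start, 4 N at the bottom); springs back.
- stand: Stylus stand, fixed: aluminium block 56x56x50 mm high with an upright through hole 12 mm across (2 mm chamfer) in the middle of its top. Origin at the centre of its underside.
- stylus: Loose stylus, 50 g, 125 mm long, standing upright in the stand. Origin at the tip (lower end), z axis along it towards the grip. Steel tip 5 mm across for the first 14 mm, shank 8 mm across up to 45 mm, flange 22 mm across from 45 to 49 mm, round grey grip 16 mm across from 49 to 125 mm. In the stand the flange rests on the top face, with the tip 5 mm above the bench.
- tray: Loose grey sample tray, 180 g nominal, 64 (x) x 160 (y) x 8 mm thick, lying on the bench. Origin at the centre of its underside. It balances on its middle. Two round pockets 36 mm across and 4 mm deep (floor 4 mm above the underside) are centred at y +52 and y -52 mm. An upright aluminium grip plate, 10 mm thick in x, 34 mm long in y, stands in the middle from 8 to 50 mm above the underside.
- grip (a point): Middle of the tray's grip plate, 30 mm above the tray's underside; same axes as the tray.
- pocket_a (a point): Centre of the floor of the pocket at tray y +52 mm.
- pocket_b (a point): Centre of the floor of the pocket at tray y -52 mm.
- ball_center (a point): Centre of the loose steel ball, 18 mm across, 24 g. It rolls freely in one of the two pockets; which one changes from run to run.
- disc: Loose flat steel disc, 24 mm across, 6 mm thick, in the other pocket. Origin at the centre of its underside.
- timer: bench timer, 58x64x18 mm, flat white box; bystander that stays where it is. Origin at the centre of its underside.
- lens_tissue: flat packet of lens tissue, 62x95x6 mm; bystander that stays where it is. Origin at the centre of its underside.
- marker: yellow marker pen lying down, 17x135x18 mm; bystander that stays where it is. Origin at the centre of its underside.
- slide_box: green slide box, 35x85x36 mm; bystander that stays where it is. Origin at the centre of its underside.
- glass_pack: small white box of cover glasses, 26x26x12 mm; bystander that stays where it is. Origin at the centre of its underside.
- petri: empty clear dish, 55 mm across, 12 mm high; bystander that stays where it is. Origin at the centre of its underside.

How it is judged:
On the way, in this order (a step that is already met when the one before it is completed fails the run):
1. the recessed button is pressed down with the stylus (value of joint zero_button above 0.003 m and contact force between stylus and zero_button above 0.5 N), for 0.1 s.
2. the stylus is back in its stand and let go (z of stylus in the frame of stand below 0.009 m and horizontal distance between stylus and stand below 0.006 m and angle between stylus's own z axis and vertical below 0.1 rad and contact force between the fingers and stylus below 0.1 N), for 0.2 s.
3. the tray is lifted off the bench in the gripper with the ball and disc in their pockets (height (world z) of tray above 0.03 m and contact force between the fingers and tray above 1 N and (distance between ball_center and pocket_a below 0.017 m or distance between ball_center and pocket_b below 0.017 m) and (distance between disc and pocket_a below 0.017 m or distance between disc and pocket_b below 0.017 m)), for 0.2 s.
At the end, for the whole second after the job is handed in: Tray held in the gripper, at rest, clear of the reader, level within 4 degrees, underside 40 to 80 mm above the window, ball centre within 22 mm of the window centre seen from above; ball and disc in their pockets; stylus let go, seated upright in its stand (all of step 2 and horizontal distance between ball_center and window below 0.022 m and z of tray in the frame of window between 0.04 and 0.08 m and angle between tray's own z axis and vertical below 0.07 rad and contact force between the fingers and tray above 1 N and linear speed of tray below 0.02 m/s and angular speed of tray below 0.15 rad/s and (distance between ball_center and pocket_a below 0.017 m or distance between ball_center and pocket_b below 0.017 m) and (distance between disc and pocket_a below 0.017 m or distance between disc and pocket_b below 0.017 m) and contact force between tray and reader below 0.1 N); the arm keeps its last pose, push and grip.
It fails at once if the ball or the disc leaves its pocket ((distance between ball_center and pocket_a above 0.024 m and distance between ball_center and pocket_b above 0.024 m) or (distance between disc and pocket_a above 0.024 m and distance between disc and pocket_b above 0.024 m)).
It fails at once if the tray is tipped by more than 20 degrees (angle between tray's own z axis and vertical above 0.35 rad).
It fails at once if the button is touched with the gripper instead of the stylus (contact force between the fingers and zero_button above 0.3 N).
It fails at once if a bystander is pushed more than 30 mm away (distance of any of timer, lens_tissue, marker, slide_box, glass_pack, petri from where it was at the start of the episode above 0.03 m).
It also fails if it takes over 72 s, if anything falls off the work surface, if the arm or the gripper's body presses on something with over 40 N, if the wrist force passes 120 N, or if a joint passes its speed limit or range.

## Working session

There is one attempt and no reset: what is moved stays moved. The work goes in short steps, Python scripts to look and compute and a shell command to move; the robot and the scene stay as the last step left them, time stands still between calls to the robot, and variables do not carry over. Pictures are saved under pics/ and viewed, at most 15 in all, crops included, and the job is handed in when it is done.

```bash
ls; mkdir -p pics
python3 - <<'E'
from workcell import env, eyes, job
import cv2,numpy as np
for n in("top","scene"):
    p,d=eyes.camera(n); cv2.imwrite(f"pics/{n}0.png",p[:,:,::-1]); np.savez(f"{n}0.npz",p=p,d=d)
    m=eyes.camera_model(n);print(n,m)
print(env.sense())
E
```

```text
pics
steer.py
workcell.py
top {'mtx': array([[440.92211487,   0.        , 277.60592341],
       [  0.        , 440.92211487, 214.92425834],
       [  0.        ,   0.        ,   1.        ]]), 'R': array([[ 0.0046169 , -0.99987302, -0.01525208],
       [-0.99920506, -0.00400879, -0.03966343],
       [ 0.03959725,  0.01542308, -0.99909669]]), 't': array([-0.14733614,  0.4805725 ,  1.50669965])}
scene {'mtx': array([[457.66924571,   0.        , 282.70808629],
       [  0.        , 457.66924571, 207.21620107],
       [  0.        ,   0.        ,   1.        ]]), 'R': array([[ 0.75530377, -0.65517222,  0.01629642],
       [-0.37543785, -0.45293065, -0.80864099],
       [ 0.53718026,  0.6046513 , -0.58807668]]), 't': array([-0.4535728 ,  0.17117223,  1.10157445])}
{'time_s': 0.1, 'joints': array([ 1.13391109e+00,  8.78697577e-02,  1.37207098e+00, -9.54436001e-06,
        1.68358010e+00, -1.03086457e-01]), 'joint_velocities': array([ 0.00094705, -0.00275166, -0.00254125,  0.00034422,  0.00114059,
       -0.00050374]), 'joint_efforts': array([ 3.24616660e-03, -3.41250765e+01, -3.03302157e+01,  7.22317840e-02,
        3.04306566e-02, -8.79859317e-05]), 'position': array([0.17999587, 0.51920638, 0.20444371]), 'orientation': array([-2.52569680e-04,  1.66126075e-01,  9.86104050e-01, -9.30431487e-04]), 'ft_force': array([ 0.13088113,  0.95320493, -0.12613652]), 'wrist_torque': array([ 0.00789528, -0.04333258, -0.02460949]), 'grip_force': 0.0, 'opening': 0.9996479723536801}
```

View pics/top0.png

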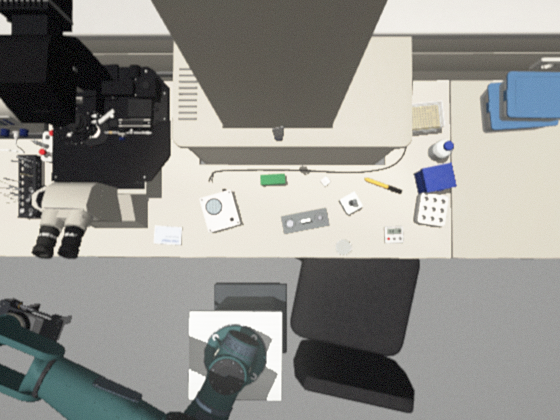

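View pics/scene0.png

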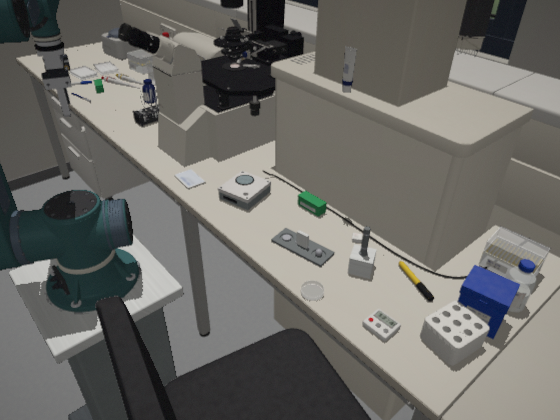

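The top view shows the reader at about (220,211), the tray at (305,220) and the stand with the stylus at (350,203). I'll enlarge the work area in both views.

Run:
```python
import cv2,numpy as np
t=np.load("top0.npz")['p'][180:240,190:370,::-1]; s=np.load("scene0.npz")['p'][160:280,210:385,::-1]
a=cv2.resize(t,None,fx=4.4,fy=4.4,interpolation=cv2.INTER_CUBIC); 
cv2.imwrite("pics/c1.png",a); cv2.imwrite("pics/c2.png",cv2.resize(s,None,fx=4.5,fy=4.5,interpolation=cv2.INTER_CUBIC)); print(a.shape)
```

```text
(264, 792, 3)
```

View pics/c1.png

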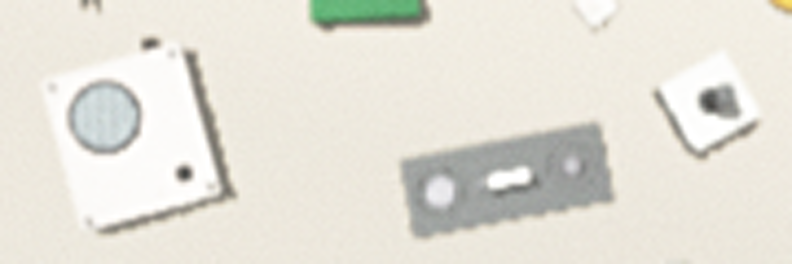

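View pics/c2.png

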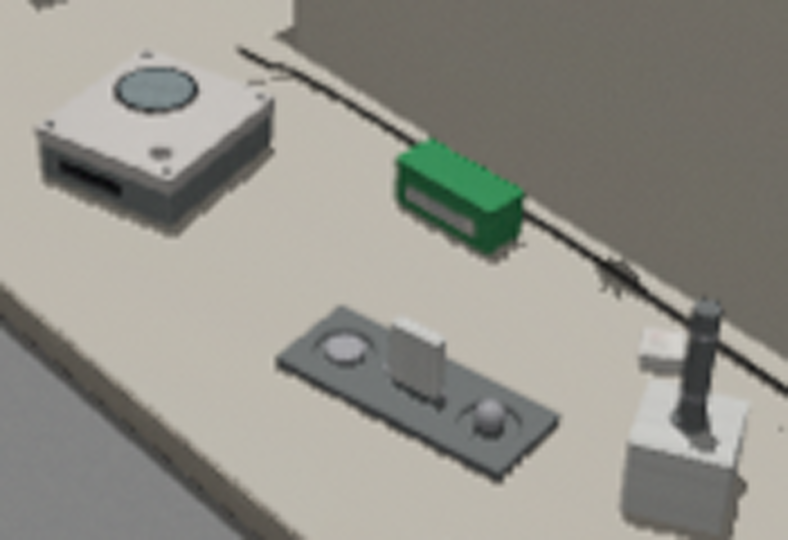

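In the top crop the window is at (105,117), the well at (184,173), the disc in the tray's left pocket, the ball in its right one at (572,166), and the stand at (708,103). The scene crop agrees. Next I'll measure these with masks.

```bash
cat > h.py <<'E'
import cv2,numpy as np
from workcell import env, eyes, job
def ray(n,uv,z):
    m=eyes.camera_model(n);R,t=m['R'],m['t']
    d=R.T@np.linalg.solve(m['mtx'],[uv[0],uv[1],1]);o=-R.T@t
    return o+d*(z-o[2])/d[2]
def proj(n,X):
    m=eyes.camera_model(n);q=m['mtx']@(m['R']@np.array(X)+m['t']);return q[:2]/q[2]
def blob(mask,x0,y0,x1,y1,big=True):
    k=np.zeros(mask.shape,np.uint8);k[y0:y1,x0:x1]=mask[y0:y1,x0:x1]
    c,_=cv2.findContours(k,cv2.RETR_EXTERNAL,cv2.CHAIN_APPROX_NONE)
    return max(c,key=cv2.contourArea) if c else None
E
python3 - <<'E'
from h import *
np.set_printoptions(precision=4,suppress=True)
t=np.load("top0.npz")['p'];s=np.load("scene0.npz")['p']
def darkc(n,img,c,r,thr,z):
    g=img.min(2).astype(float);y,x=np.mgrid[:420,:560]
    w=np.clip(thr-g,0,None)*((x-c[0])**2+(y-c[1])**2<r*r)
    u=np.array([(w*x).sum(),(w*y).sum()])/w.sum();print(n,u,ray(n,u,z));
T=lambda a,b:((a+.5)/4.4+189.5,(b+.5)/4.4+179.5); S=lambda a,b:((a+.5)/4.5+209.5,(b+.5)/4.5+159.5)
print("window");darkc("top",t,T(105,117),11,235,.04);darkc("scene",s,S(157,89),12,195,.04)
print("well");darkc("top",t,T(184,173),4,230,.036);darkc("scene",s,S(160,153),4,200,.036)
def rect(n,mask,box,z):
    c=blob(mask.astype(np.uint8),*box);r=cv2.minAreaRect(c)
    P=np.array([ray(n,q,z) for q in cv2.boxPoints(r)])
    e=P[1]-P[0],P[2]-P[1];print(n,r,"ctr",P.mean(0)[:2],[ (np.linalg.norm(v),np.degrees(np.arctan2(v[1],v[0]))) for v in e])
ti=t.astype(int);si=s.astype(int)
print("tray");gm=(ti.max(2)<190);rect("top",gm,(270,200,335,240),.008)
print("reader, stand");rect("top",(ti.min(2)>=240),(195,185,245,238),.04);rect("top",(ti.min(2)>=240),(335,185,366,220),.05)
print(t[200,350],t[193,340],t[190,265],t[205,345])
print("plate top");rect("top",(ti.min(2)>=200),(294,210,318,230),.05)
print("ball/disc"); 
for n,u,z in(("top",T(572,166),.013),("scene",S(490,418),.013),("top",T(440,191),.008),("scene",S(345,347),.008),("scene",S(418,375),.03),("scene",S(706,306),.13),("top",T(725,98),.13),("scene",S(695,432),.05)):print(n,ray(n,u,z))
for (a,b,c,d) in ((643,373,749,408),):pass
print("stand scene corners",[ray("scene",S(*q),.05)[:2] for q in((650,375),(750,402),(735,470),(627,447))])
print("tray scene corners",[ray("scene",S(*q),.008)[:2] for q in((342,306),(560,416),(500,470),(277,360))])
# depth of stylus top
d=np.load("top0.npz")['d'];dm=eyes.camera_model("top");print(d[200:206,350:358])
E
```

```text
window
top [213.5498 206.3912] [0.5079 0.0706 0.04  ]
scene [244.3044 178.9504] [0.5093 0.0748 0.04  ]
well
top [231.4522 218.935 ] [0.4659 0.0102 0.036 ]
scene [245.3518 193.7721] [0.4668 0.0136 0.036 ]
tray
top ((304.7115478515625, 220.55770874023438), (17.846567153930664, 46.675636291503906), 78.69007110595703) ctr [ 0.4623 -0.2384] [(np.float64(0.16027369204692024), np.float64(-78.44968769413863)), (np.float64(0.0612211307975819), np.float64(-168.69970163728203))]
reader, stand
top ((219.132080078125, 210.46224975585938), (35.02694320678711, 32.142372131347656), 74.05460357666016) ctr [0.4943 0.0516] [(np.float64(0.10864208819055056), np.float64(-73.8305917865775)), (np.float64(0.11845830531924527), np.float64(-163.58862336201702))]
top ((351.0076904296875, 202.13845825195312), (16.620651245117188, 16.744688034057617), 60.2551155090332) ctr [ 0.5233 -0.3907] [(np.float64(0.05598268576472153), np.float64(-60.014393923509864)), (np.float64(0.05538975877344568), np.float64(-150.44430585809334))]
[184 183 180] [241 237 227] [241 236 225] [254 254 253]
plate top
top ((305.403869628906
[... 411 characters left out ...]
 [ 0.5189 -0.3894  0.13  ]
top [ 0.5185 -0.3893  0.13  ]
scene [ 0.5155 -0.3975  0.05  ]
stand scene corners [array([ 0.5323, -0.3502]), array([ 0.5575, -0.4008]), array([ 0.509 , -0.4308]), array([ 0.4785, -0.382 ])]
tray scene corners [array([ 0.4764, -0.1551]), array([ 0.5059, -0.3111]), array([ 0.4477, -0.3209]), array([ 0.4132, -0.169 ])]
[[1.4519 1.4242 1.3968 1.3906 1.3903 1.3944 1.3913 1.474 ]
 [1.4341 1.4157 1.4009 1.3907 1.3965 1.3917 1.3936 1.4756]
 [1.4351 1.4273 1.4033 1.3926 1.3911 1.3887 1.3893 1.4733]
 [1.451  1.437  1.4217 1.4095 1.4007 1.4112 1.4675 1.4754]
 [1.4594 1.4525 1.4473 1.4624 1.472  1.4694 1.4728 1.4728]
 [1.4718 1.4682 1.4692 1.4664 1.4666 1.4649 1.4703 1.4701]]
```

The manual's scale: shifts go in shares of 0.75 m and turns go in shares of 2 rad. Converting my numbers, -0.0295 m is -0.0393, -0.0245 m is -0.0327.

```bash
python3 steer.py '[{"aperture":1,"tx":-0.0327,"ty":-0.0393},{"aperture":1,"tx":-0.0327,"ty":-0.0393},{"aperture":1,"tx":-0.0327,"ty":-0.0393},{"aperture":1,"tx":-0.0327,"ty":-0.0393},{"aperture":1,"tx":-0.0327,"ty":-0.0393},{"aperture":1,"tx":-0.0327,"ty":-0.0393},{"aperture":1,"tx":-0.0327,"ty":-0.0393},{"aperture":1,"tx":-0.0327,"ty":-0.0393},{"aperture":1,"tx":-0.0327,"ty":-0.0393},{"aperture":1,"tx":-0.0327,"ty":-0.0393},{"aperture":1,"tx":-0.0327,"ty":-0.0393},{"aperture":1,"tx":-0.0327,"ty":-0.0393}]'
cat >> h.py <<'E'
def tool(target,A=None):
    """shift in tool axes (and turn) from the measured pose to target"""
    from scipy.spatial.transform import Rotation as Ro
    s=env.sense();q=s['orientation'];R=Ro.from_quat([*q[1:],q[0]]).as_matrix()
    a=np.arctan2(R[1,1],R[0,1]);print("t",s['time_s'],"pos",s['position'].round(4),"A",np.degrees(a).round(2),"tilt",np.degrees(np.arccos(-R[2,2])).round(2),"q",s['joints'].round(2),"f",s['ft_force'].round(2),"op",round(s['opening'],3),"grip",s['grip_force'])
    print("shift",(R.T@(np.array(target)-s['position'])).round(4),"turn",None if A is None else (a-np.radians(A)).round(4))
E
python3 -c "
from h import *
tool([.52,-.39,.18])"
```

```text
time_s: 1.1
position: [0.3419, 0.0871, 0.2053]
orientation: [0.0, 0.166, 0.986, 0.0]
ft_force: [1.3, 0.3, 0.6]
opening: 1.001
grip_force: 0.0
t 1.1 pos [0.3419 0.0871 0.2053] A 70.89 tilt 0.03 q [ 0.09 -0.37  1.77  0.    1.74 -1.15] f [1.34 0.35 0.58] op 1.001 grip 0.0
shift [-0.3245 -0.3925  0.0252] turn None
```

Scaled: -0.03 m is -0.04, -0.025 m is -0.0333.

```bash
python3 steer.py '[{"aperture":1,"tx":-0.0333,"ty":-0.04},{"aperture":1,"tx":-0.0333,"ty":-0.04},{"aperture":1,"tx":-0.0333,"ty":-0.04},{"aperture":1,"tx":-0.0333,"ty":-0.04},{"aperture":1,"tx":-0.0333,"ty":-0.04},{"aperture":1,"tx":-0.0333,"ty":-0.04},{"aperture":1,"tx":-0.0333,"ty":-0.04},{"aperture":1,"tx":-0.0333,"ty":-0.04},{"aperture":1,"tx":-0.0267,"ty":-0.04},{"aperture":1,"tx":-0.0267,"ty":-0.0333},{"aperture":1},{"aperture":1}]'
python3 -c "
from h import *
tool([.52,-.39,.18])
p,d=eyes.camera('scene');cv2.imwrite('pics/s1.png',cv2.resize(p[130:330,280:480,::-1],None,fx=3,fy=3,interpolation=cv2.INTER_CUBIC))"
```

```text
time_s: 2.1
position: [0.4717, -0.2694, 0.2039]
orientation: [-0.001, 0.167, 0.986, 0.001]
ft_force: [-0.2, 0.2, -0.3]
opening: 0.997
grip_force: 0.0
t 2.1 pos [ 0.4717 -0.2694  0.2039] A 70.74 tilt 0.19 q [-0.62  0.07  1.39  0.    1.68 -1.86] f [-0.23  0.21 -0.26] op 0.997 grip 0.0
shift [-0.0855 -0.098   0.0235] turn None
```

View pics/s1.png

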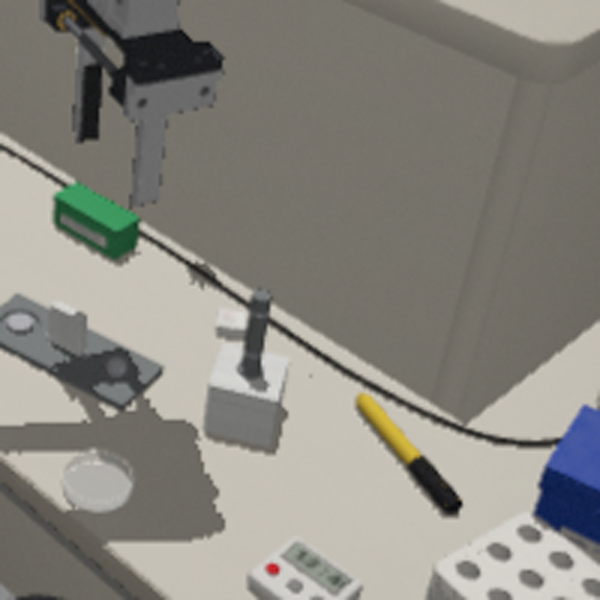

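The gripper is clear, short of the stand, and nothing was touched. I'll cover the remaining distance.

Scaled: -0.024 m is -0.032, -0.0205 m is -0.0273.

```bash
python3 steer.py '[{"aperture":1,"tx":-0.0273,"ty":-0.032},{"aperture":1,"tx":-0.0273,"ty":-0.032},{"aperture":1,"tx":-0.0273,"ty":-0.032},{"aperture":1,"tx":-0.0273,"ty":-0.032},{"aperture":1},{"aperture":1}]'
python3 -c "
from h import *
tool([.521,-.39,.086])"
```

```text
time_s: 2.65
position: [0.5181, -0.3851, 0.2045]
orientation: [-0.001, 0.166, 0.986, 0.001]
ft_force: [0.6, 0.3, 0.3]
opening: 1.0
grip_force: 0.0
t 2.65 pos [ 0.5181 -0.3851  0.2045] A 70.89 tilt 0.15 q [-0.73  0.3   1.12  0.    1.72 -1.96] f [0.56 0.31 0.26] op 1.0 grip 0.0
shift [-0.0046 -0.0038  0.1184] turn None
```

Scaled: 0.02 m is 0.0267, 0.018 m is 0.024.

```bash
python3 steer.py '[{"aperture":1,"tx":-0.0061,"ty":-0.0051},{"aperture":1,"tz":0.0267},{"aperture":1,"tz":0.0267},{"aperture":1,"tz":0.0267},{"aperture":1,"tz":0.0267},{"aperture":1,"tz":0.0267},{"aperture":1,"tz":0.024},{"aperture":1},{"aperture":1}]'
python3 -c "
from h import *
tool([.521,-.39,.086])
p,d=eyes.camera('scene');a=cv2.resize(p[160:290,310:440,::-1],None,fx=4.5,fy=4.5,interpolation=cv2.INTER_CUBIC);cv2.imwrite('pics/s2.png',a)
print(proj('scene',env.sense()['position']),proj('scene',[.521,-.39,.13]))"
```

```text
time_s: 3.4
position: [0.5209, -0.3893, 0.0874]
orientation: [-0.001, 0.165, 0.986, 0.001]
ft_force: [-0.4, -0.6, 0.7]
opening: 1.001
grip_force: 0.0
t 3.4 pos [ 0.5209 -0.3893  0.0874] A 70.96 tilt 0.1 q [-0.73  0.36  1.28  0.    1.5  -1.97] f [-0.37 -0.57  0.66] op 1.001 grip 0.0
shift [-0.0003 -0.0006  0.0014] turn None
[365.40180945 240.76051774] [367.28170056 227.37280539]
```

View pics/s2.png

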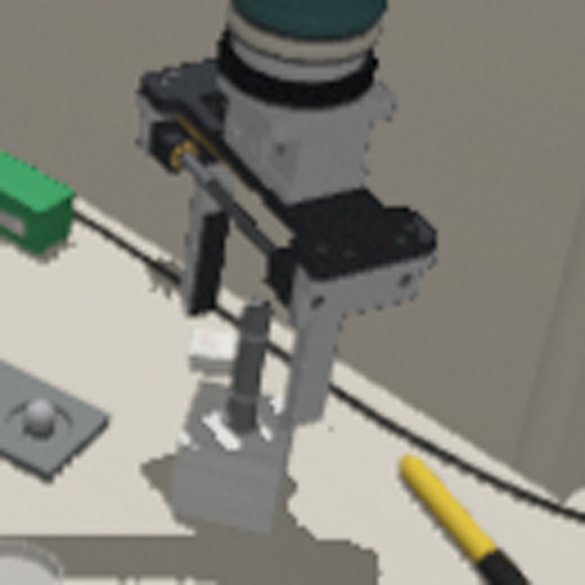

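The fingers straddle the stylus centrally, so I'll close.

```bash
python3 steer.py '[{"aperture":0.3},{"aperture":0.3},{"aperture":0.3},{"aperture":0.3},{"aperture":0.3},{"aperture":0.3},{"aperture":0},{"aperture":0},{"aperture":0},{"aperture":0}]'
python3 -c "
from h import *
tool([.521,-.39,.086])"
```

```text
time_s: 4.28
position: [0.5212, -0.3911, 0.0873]
orientation: [-0.0, 0.166, 0.986, 0.0]
ft_force: [0.3, -1.2, -0.4]
opening: 0.33
grip_force: 0.0
t 4.2833 pos [ 0.5212 -0.3911  0.0873] A 70.87 tilt 0.02 q [-0.73  0.36  1.28  0.    1.5  -1.97] f [ 0.25 -1.23 -0.42] op 0.33 grip 0.0
shift [0.0005 0.001  0.0013] turn None
```

```bash
python3 steer.py '[{"aperture":0},{"aperture":0},{"aperture":0},{"aperture":0},{"aperture":0},{"aperture":0}]'
python3 -c "
from h import *
tool([.521,-.39,.086])"
```

```text
time_s: 4.78
position: [0.5212, -0.3911, 0.0874]
orientation: [-0.0, 0.166, 0.986, 0.0]
ft_force: [-0.3, -0.2, 0.2]
opening: 0.165
grip_force: 30.0
t 4.7833 pos [ 0.5212 -0.3911  0.0874] A 70.87 tilt 0.01 q [-0.73  0.36  1.28  0.    1.5  -1.97] f [-0.27 -0.23  0.19] op 0.165 grip 29.99988466501236
shift [0.0005 0.001  0.0014] turn None
```

Scaled: -0.02 m is -0.0267, -0.015 m is -0.02.

```bash
python3 steer.py '[{"aperture":0,"tz":-0.0133},{"aperture":0,"tz":-0.0267},{"aperture":0,"tz":-0.0267},{"aperture":0,"tz":-0.0267},{"aperture":0,"tz":-0.02},{"aperture":0}]'
python3 steer.py '[{"aperture":0,"tx":0.0133,"ty":0.0267},{"aperture":0,"tx":0.02,"ty":0.04},{"aperture":0,"tx":0.0221,"ty":0.044},{"aperture":0,"tx":0.0221,"ty":0.044},{"aperture":0,"tx":0.0221,"ty":0.044},{"aperture":0,"tx":0.0221,"ty":0.044},{"aperture":0,"tx":0.0221,"ty":0.044},{"aperture":0,"tx":0.0221,"ty":0.044},{"aperture":0,"tx":0.0221,"ty":0.044},{"aperture":0,"tx":0.0221,"ty":0.044},{"aperture":0,"tx":0.02,"ty":0.0333},{"aperture":0,"tx":0.0133,"ty":0.0267}]'
python3 steer.py '[{"aperture":0},{"aperture":0}]'
python3 -c "
from h import *
tool([.4665,.0115,.15])"
```

```text
time_s: 5.28
position: [0.5229, -0.3926, 0.1782]
orientation: [0.004, 0.166, 0.986, -0.002]
ft_force: [-0.3, -0.8, 1.1]
opening: 0.168
grip_force: 30.0
time_s: 6.28
position: [0.4648, 0.0104, 0.1719]
orientation: [-0.001, 0.165, 0.986, 0.0]
ft_force: [-0.2, -0.8, 0.1]
opening: 0.167
grip_force: 30.0
time_s: 6.45
position: [0.4657, 0.0086, 0.1721]
orientation: [-0.0, 0.165, 0.986, -0.0]
ft_force: [-0.3, -0.6, -0.7]
opening: 0.166
grip_force: 30.0
t 6.45 pos [0.4657 0.0086 0.1721] A 71.02 tilt 0.04 q [-0.1  -0.09  1.62 -0.    1.62 -1.34] f [-0.31 -0.58 -0.66] op 0.166 grip 29.99987483024597
shift [0.0002 0.003  0.0221] turn None
```

Scaled: 0.015 m is 0.02, 0.003 m is 0.004.

```bash
python3 steer.py '[{"aperture":0,"ty":0.004,"tz":0.0133},{"aperture":0,"tz":0.02},{"aperture":0,"tz":0.0133},{"aperture":0},{"aperture":0}]'
python3 -c "
from h import *
tool([.4665,.0115,.15])
p,d=eyes.camera('scene');a=cv2.resize(p[120:220,190:300,::-1],None,fx=5.5,fy=5.5,interpolation=cv2.INTER_CUBIC);cv2.imwrite('pics/s3.png',a)
x=env.sense()['position'];f=lambda q:((q-[189.5,119.5])*5.5).round(1)
print(f(proj('scene',x-[0,0,.0825])),f(proj('scene',[.4665,.0115,.04])))"
```

```text
time_s: 6.87
position: [0.4665, 0.01, 0.1361]
orientation: [-0.001, 0.167, 0.986, -0.0]
ft_force: [0.2, -0.5, -0.9]
opening: 0.164
grip_force: 30.0
t 6.8667 pos [0.4665 0.01   0.1361] A 70.79 tilt 0.16 q [-0.1  -0.07  1.67 -0.    1.55 -1.34] f [ 0.22 -0.46 -0.9 ] op 0.164 grip 29.99987304210663
shift [ 0.0005  0.0014 -0.0139] turn None
[310.6 381.9] [308.9 404.2]
```

View pics/s3.png

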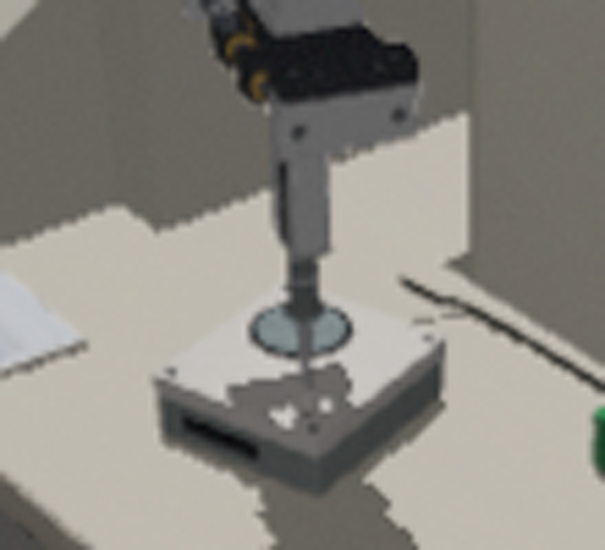

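The tip at (309,388) sits straight above the well, originally at (306,408), with the same camera bias as predicted. Descending.

Scaled: 0.008 m is 0.0107, 0.0005 m is 0.0007.

```bash
python3 steer.py '[{"aperture":0,"ty":0.0007,"tz":0.0107},{"aperture":0,"tz":0.0107},{"aperture":0,"tz":0.0053},{"aperture":0},{"aperture":0}]'
python3 steer.py '[{"aperture":0,"tz":0.0027},{"aperture":0,"tz":0.0013},{"aperture":0}]'
```

```text
time_s: 7.33
position: [0.467, 0.0113, 0.117]
orientation: [-0.0, 0.166, 0.986, -0.0]
ft_force: [-0.7, 0.4, -0.4]
opening: 0.165
grip_force: 30.0
time_s: 7.58
position: [0.4673, 0.0113, 0.1145]
orientation: [0.0, 0.166, 0.986, 0.0]
ft_force: [-0.1, -0.7, -0.5]
opening: 0.166
grip_force: 30.0
```

```bash
for i in 1 2; do :; done; python3 steer.py '[{"aperture":0,"tz":0.0013},{"aperture":0,"tz":0.0013},{"aperture":0}]'
python3 steer.py '[{"aperture":0,"tz":0.0013},{"aperture":0,"tz":0.0013},{"aperture":0}]'
```

```text
time_s: 7.83
position: [0.4675, 0.0112, 0.1129]
orientation: [0.0, 0.166, 0.986, 0.0]
ft_force: [-0.0, 0.2, 2.1]
opening: 0.165
grip_force: 30.0
time_s: 8.08
position: [0.4675, 0.0112, 0.1108]
orientation: [0.0, 0.166, 0.986, 0.0]
ft_force: [-0.2, 0.3, 2.9]
opening: 0.163
grip_force: 30.0
```

Scaled: 0.001 m is 0.0013, 0.0005 m is 0.0007.

```bash
python3 steer.py '[{"aperture":0,"tz":0.0013},{"aperture":0,"tz":0.0007},{"aperture":0},{"aperture":0}]'
```

```text
time_s: 8.42
position: [0.4677, 0.0112, 0.1101]
orientation: [0.001, 0.166, 0.986, 0.0]
ft_force: [-1.2, 0.5, 7.4]
opening: 0.167
grip_force: 30.0
```

The force exceeds 4 N, so the button has bottomed. I'll hold briefly, then lift and retrace to the stand.

Scaled: 0.0003 m is 0.0004.

```bash
python3 steer.py '[{"aperture":0,"tz":0.0004},{"aperture":0},{"aperture":0}]'; python3 steer.py '[{"aperture":0,"tz":-0.0133},{"aperture":0,"tz":-0.0267},{"aperture":0,"tz":-0.0267},{"aperture":0,"tz":-0.0133},{"aperture":0}]'
python3 -c "
from h import *
tool([.521,-.3905,.17])"
```

```text
time_s: 8.67
position: [0.4678, 0.0112, 0.1101]
orientation: [0.001, 0.166, 0.986, 0.0]
ft_force: [-2.5, 0.5, 8.2]
opening: 0.16
grip_force: 30.0
time_s: 9.08
position: [0.4688, 0.0111, 0.1713]
orientation: [0.003, 0.166, 0.986, 0.0]
ft_force: [0.1, 0.9, -0.5]
opening: 0.168
grip_force: 30.0
t 9.0833 pos [0.4688 0.0111 0.1713] A 70.87 tilt 0.29 q [-0.1  -0.09  1.61  0.    1.61 -1.33] f [ 0.05  0.92 -0.51] op 0.168 grip 29.999938309192657
shift [-0.1809 -0.3623  0.0017] turn None
```

Scaled: -0.033 m is -0.044, -0.03 m is -0.04.

```bash
python3 steer.py '[{"aperture":0,"tx":-0.0133,"ty":-0.0267},{"aperture":0,"tx":-0.02,"ty":-0.04},{"aperture":0,"tx":-0.022,"ty":-0.044},{"aperture":0,"tx":-0.022,"ty":-0.044},{"aperture":0,"tx":-0.022,"ty":-0.044},{"aperture":0,"tx":-0.022,"ty":-0.044},{"aperture":0,"tx":-0.022,"ty":-0.044},{"aperture":0,"tx":-0.022,"ty":-0.044},{"aperture":0,"tx":-0.022,"ty":-0.044},{"aperture":0,"tx":-0.022,"ty":-0.044},{"aperture":0,"tx":-0.02,"ty":-0.04},{"aperture":0,"tx":-0.012,"ty":-0.024}]'
python3 steer.py '[{"aperture":0},{"aperture":0},{"aperture":0}]'
python3 -c "
from h import *
tool([.5212,-.391,.12])"
```

```text
time_s: 10.08
position: [0.5187, -0.3932, 0.1658]
orientation: [-0.001, 0.167, 0.986, 0.0]
ft_force: [-0.1, 0.9, -1.2]
opening: 0.164
grip_force: 30.0
time_s: 10.33
position: [0.5193, -0.3889, 0.1673]
orientation: [-0.001, 0.166, 0.986, 0.001]
ft_force: [-0.5, 0.4, -0.9]
opening: 0.167
grip_force: 30.0
t 10.3333 pos [ 0.5193 -0.3889  0.1673] A 70.9 tilt 0.17 q [-0.73  0.32  1.17  0.    1.65 -1.97] f [-0.54  0.39 -0.92] op 0.167 grip 29.999957978725433
shift [-0.0025 -0.0014  0.0473] turn None
```

Scaled: 0.015 m is 0.02, 0.01 m is 0.0133.

```bash
python3 steer.py '[{"aperture":0,"tx":-0.0029,"ty":-0.0019,"tz":0.0133},{"aperture":0,"tz":0.02},{"aperture":0},{"aperture":0},{"aperture":0}]'
python3 -c "
from h import *
tool([.5212,-.391,.0873])
eyes.camera('top');tool([.5212,-.391,.0873])"
```

```text
time_s: 10.75
position: [0.5215, -0.3913, 0.1439]
orientation: [0.0, 0.166, 0.986, 0.0]
ft_force: [0.3, -0.3, -0.3]
opening: 0.167
grip_force: 30.0
t 10.75 pos [ 0.5215 -0.3913  0.1439] A 70.94 tilt 0.01 q [-0.73  0.33  1.2   0.    1.61 -1.97] f [ 0.25 -0.31 -0.28] op 0.167 grip 29.999941885471344
shift [0.0004 0.0002 0.0566] turn None
t 10.8 pos [ 0.5217 -0.3917  0.1445] A 70.92 tilt 0.07 q [-0.73  0.33  1.2   0.    1.61 -1.97] f [-0.   -0.33 -0.29] op 0.162 grip 29.999940097332
shift [0.0008 0.0005 0.0572] turn None
```

Scaled: 0.008 m is 0.0107, 0.006 m is 0.008.

```bash
python3 steer.py '[{"aperture":0,"tx":0.0007,"ty":0.0004,"tz":0.0107},{"aperture":0,"tz":0.0107},{"aperture":0,"tz":0.0107},{"aperture":0,"tz":0.008},{"aperture":0}]'
python3 steer.py '[{"aperture":0,"tz":0.0107},{"aperture":0,"tz":0.0107},{"aperture":0,"tz":0.008},{"aperture":0,"tz":0.004},{"aperture":0},{"aperture":0}]'
python3 -c "
from h import *
tool([.5212,-.391,.0873])"
```

```text
time_s: 11.22
position: [0.5199, -0.3908, 0.1108]
orientation: [-0.002, 0.166, 0.986, 0.001]
ft_force: [-0.1, -0.2, -0.6]
opening: 0.166
grip_force: 30.0
time_s: 11.72
position: [0.521, -0.3917, 0.0885]
orientation: [-0.0, 0.166, 0.986, 0.0]
ft_force: [-0.5, 0.3, -0.2]
opening: 0.165
grip_force: 30.0
t 11.7167 pos [ 0.521  -0.3917  0.0885] A 70.88 tilt 0.01 q [-0.73  0.36  1.28  0.    1.5  -1.97] f [-0.5   0.29 -0.15] op 0.165 grip 29.999947249889374
shift [-0.      0.0007  0.0012] turn None
```

Scaled: 0.001 m is 0.0013.

```bash
python3 steer.py '[{"aperture":0,"tz":0.0013},{"aperture":0},{"aperture":0.5},{"aperture":0.5},{"aperture":0.8},{"aperture":0.8},{"aperture":0.8},{"aperture":0.8},{"aperture":0.8}]'
python3 steer.py '[{"aperture":0.8},{"aperture":0.8,"tz":-0.04},{"aperture":0.8,"tz":-0.04},{"aperture":0.8,"tz":-0.04},{"aperture":0.8,"tz":-0.0267},{"aperture":0.8}]'
python3 -c "
from h import *
tool([.4618,-.2386,.12],11.45)
p,d=eyes.camera('scene');a=cv2.resize(p[160:290,260:440,::-1],None,fx=4.4,fy=4.4,interpolation=cv2.INTER_CUBIC);cv2.imwrite('pics/s4.png',a)"
```

```text
time_s: 12.47
position: [0.5209, -0.3917, 0.0877]
orientation: [0.0, 0.166, 0.986, 0.0]
ft_force: [0.4, -0.4, 0.0]
opening: 0.625
grip_force: 0.0
time_s: 12.97
position: [0.5229, -0.3934, 0.2045]
orientation: [0.005, 0.166, 0.986, -0.003]
ft_force: [1.0, -0.8, 1.3]
opening: 0.797
grip_force: 0.0
t 12.9667 pos [ 0.5229 -0.3934  0.2045] A 70.87 tilt 0.65 q [-0.73  0.31  1.11  0.    1.71 -1.97] f [ 1.03 -0.85  1.34] op 0.797 grip 0.0
shift [0.1093 0.1266 0.0828] turn 1.0371
```

View pics/s4.png

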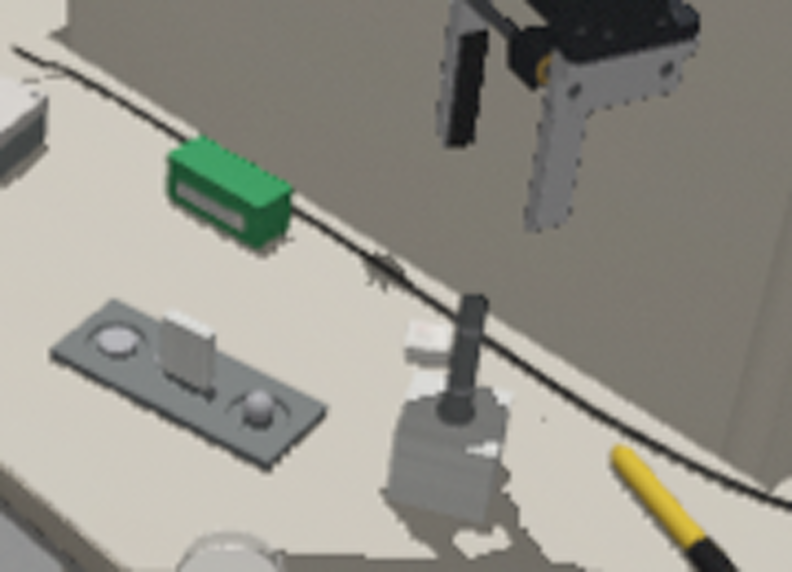

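The stylus is seated upright at (465,400) with its flange on the stand. Next is the tray.

Scaled: 0.028 m is 0.0373, 0.025 m is 0.0333.

```bash
python3 steer.py '[{"aperture":0.8,"tx":0.0267,"ty":0.0307},{"aperture":0.8,"tx":0.0293,"ty":0.0333},{"aperture":0.8,"tx":0.0293,"ty":0.0333},{"aperture":0.8,"tx":0.0293,"ty":0.0333},{"aperture":0.8,"tx":0.0307,"ty":0.0373},{"aperture":0.8}]'
python3 steer.py '[{"aperture":0.8,"yaw":0.0575},{"aperture":0.8,"yaw":0.0575},{"aperture":0.8,"yaw":0.0575},{"aperture":0.8,"yaw":0.0575},{"aperture":0.8,"yaw":0.0575},{"aperture":0.8,"yaw":0.0575},{"aperture":0.8,"yaw":0.0575},{"aperture":0.8,"yaw":0.0575},{"aperture":0.8,"yaw":0.0585},{"aperture":0.8},{"aperture":0.8}]'
python3 -c "
from h import *
tool([.4622,-.2388,.075],11.5)"
```

```text
time_s: 13.52
position: [0.4561, -0.2311, 0.1947]
orientation: [-0.003, 0.164, 0.986, 0.002]
ft_force: [0.2, 0.1, -0.7]
opening: 0.801
grip_force: 0.0
time_s: 14.43
position: [0.4587, -0.2369, 0.1957]
orientation: [-0.002, 0.632, 0.775, -0.0]
ft_force: [0.3, 0.7, -1.0]
opening: 0.798
grip_force: 0.0
t 14.4333 pos [ 0.4587 -0.2369  0.1957] A 11.62 tilt 0.17 q [-0.59  0.02  1.46 -0.    1.66 -0.79] f [ 0.3   0.67 -1.  ] op 0.798 grip 0.0
shift [-0.0029  0.0033  0.1207] turn 0.0021
```

Scaled: 0.025 m is 0.0333, 0.02 m is 0.0267, 0.002 rad is 0.001.

```bash
python3 steer.py '[{"aperture":0.8,"tx":-0.004,"ty":0.0044,"tz":0.0267,"yaw":0.001},{"aperture":0.8,"tz":0.0333},{"aperture":0.8,"tz":0.0333},{"aperture":0.8,"tz":0.0333},{"aperture":0.8,"tz":0.0267},{"aperture":0.8},{"aperture":0.8}]'
python3 -c "
from h import *
tool([.4622,-.2388,.014],11.5)
p,d=eyes.camera('scene');a=cv2.resize(p[160:270,250:380,::-1],None,fx=5,fy=5,interpolation=cv2.INTER_CUBIC);cv2.imwrite('pics/s5.png',a)"
```

```text
time_s: 15.02
position: [0.462, -0.2386, 0.081]
orientation: [-0.002, 0.633, 0.774, -0.0]
ft_force: [0.2, -0.4, 0.6]
opening: 0.803
grip_force: 0.0
t 15.0167 pos [ 0.462  -0.2386  0.081 ] A 11.44 tilt 0.23 q [-0.59  0.08  1.63  0.    1.44 -0.79] f [ 0.18 -0.42  0.64] op 0.803 grip 0.0
shift [-0.0004  0.0003  0.067 ] turn -0.0011
```

View pics/s5.png

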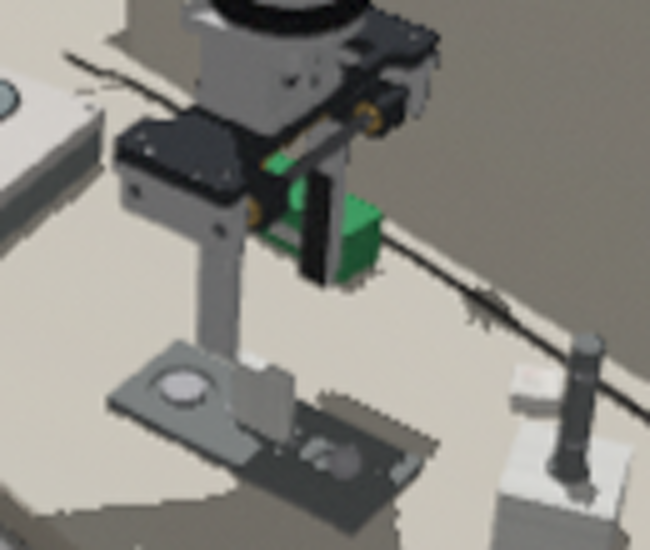

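The gripper is centred over the plate with the fingers either side. Descending and closing slowly.

Scaled: 0.02 m is 0.0267, 0.015 m is 0.02.

```bash
python3 steer.py '[{"aperture":0.8,"tz":0.02},{"aperture":0.8,"tz":0.0267},{"aperture":0.8,"tz":0.02},{"aperture":0.8,"tz":0.0133},{"aperture":0.8,"tz":0.008},{"aperture":0.8},{"aperture":0.8}]'
python3 -c "
from h import *
tool([.4622,-.2388,.014],11.5)"
```

```text
time_s: 15.65
position: [0.4637, -0.2396, 0.0177]
orientation: [0.001, 0.634, 0.774, 0.0]
ft_force: [0.6, 0.8, 0.5]
opening: 0.801
grip_force: 0.0
t 15.65 pos [ 0.4637 -0.2396  0.0177] A 11.36 tilt 0.09 q [-0.59  0.14  1.7   0.    1.3  -0.78] f [0.56 0.84 0.45] op 0.801 grip 0.0
shift [ 0.0011 -0.0014  0.0037] turn -0.0025
```

Scaled: 0.003 m is 0.004, -0.001 m is -0.0013.

```bash
python3 steer.py '[{"aperture":0.6,"tx":0.0007,"ty":-0.0013,"tz":0.004},{"aperture":0.5},{"aperture":0.4},{"aperture":0.35},{"aperture":0.3},{"aperture":0.25},{"aperture":0.22},{"aperture":0.19},{"aperture":0.17},{"aperture":0.15},{"aperture":0.14},{"aperture":0.13}]'
python3 steer.py '[{"aperture":0.12},{"aperture":0.115},{"aperture":0.11},{"aperture":0.1},{"aperture":0.09},{"aperture":0},{"aperture":0},{"aperture":0},{"aperture":0}]'
python3 -c "
from h import *
tool([.4622,-.2388,.014],11.5)"
```

```text
time_s: 16.65
position: [0.462, -0.2389, 0.0136]
orientation: [-0.0, 0.634, 0.774, 0.0]
ft_force: [0.4, 0.0, -0.1]
opening: 0.129
grip_force: 0.0
time_s: 17.4
position: [0.462, -0.2389, 0.0137]
orientation: [0.0, 0.634, 0.774, 0.0]
ft_force: [1.1, 0.8, -0.3]
opening: 0.105
grip_force: 30.0
t 17.4 pos [ 0.462  -0.2389  0.0137] A 11.35 tilt 0.01 q [-0.59  0.14  1.7   0.    1.3  -0.78] f [ 1.08  0.81 -0.29] op 0.105 grip 29.999833703041077
shift [ 0.      0.0002 -0.0003] turn -0.0027
```

Scaled: -0.006 m is -0.008, -0.004 m is -0.0053.

```bash
python3 steer.py '[{"aperture":0,"tz":-0.0013},{"aperture":0,"tz":-0.0027},{"aperture":0,"tz":-0.0053},{"aperture":0,"tz":-0.008},{"aperture":0,"tz":-0.008},{"aperture":0,"tz":-0.008},{"aperture":0,"tz":-0.008},{"aperture":0,"tz":-0.008},{"aperture":0,"tz":-0.0067},{"aperture":0,"tz":-0.004},{"aperture":0,"tz":-0.0027},{"aperture":0,"tz":-0.0013}]'
python3 steer.py '[{"aperture":0,"tz":-0.0013},{"aperture":0,"tz":-0.004},{"aperture":0,"tz":-0.0067},{"aperture":0,"tz":-0.0093},{"aperture":0,"tz":-0.012},{"aperture":0,"tz":-0.012},{"aperture":0,"tz":-0.0107},{"aperture":0,"tz":-0.008},{"aperture":0,"tz":-0.0053},{"aperture":0,"tz":-0.0027},{"aperture":0},{"aperture":0}]'
python3 -c "
from h import *
tool([.498,.123,.114],11.5)
p,d=eyes.camera('scene');a=cv2.resize(p[130:260,240:400,::-1],None,fx=4.5,fy=4.5,interpolation=cv2.INTER_CUBIC);cv2.imwrite('pics/s6.png',a)"
```

```text
time_s: 18.4
position: [0.4621, -0.239, 0.062]
orientation: [0.0, 0.634, 0.774, 0.0]
ft_force: [0.7, 0.2, -1.9]
opening: 0.105
grip_force: 30.0
time_s: 19.4
position: [0.4618, -0.2388, 0.1154]
orientation: [-0.0, 0.634, 0.774, 0.0]
ft_force: [-0.5, 0.1, -1.1]
opening: 0.101
grip_force: 30.0
t 19.4 pos [ 0.4618 -0.2388  0.1154] A 11.34 tilt 0.03 q [-0.59  0.06  1.58  0.    1.5  -0.78] f [-0.5   0.05 -1.08] op 0.101 grip 29.999562799930573
shift [0.3476 0.1066 0.0015] turn -0.0027
```

View pics/s6.png

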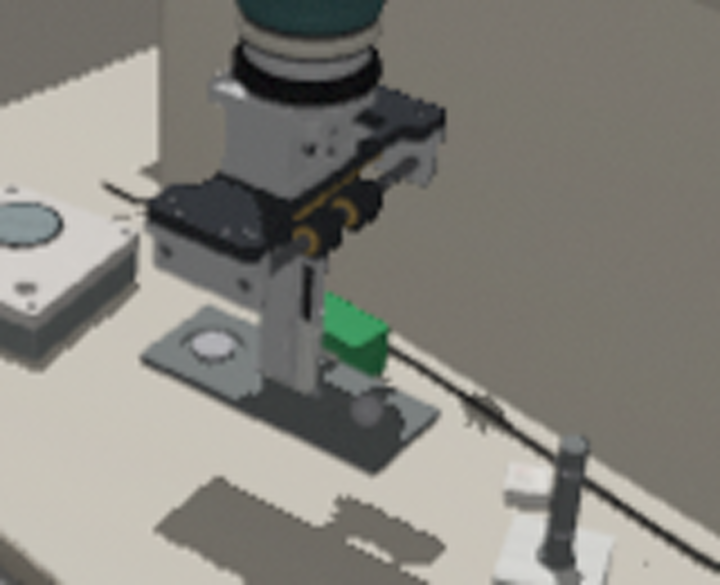

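The tray hangs level with the ball (370,410) and disc (213,345) in their pockets. I'll carry it gently to the reader.

Scaled: 0.012 m is 0.016, 0.01 m is 0.0133.

```bash
python3 steer.py '[{"aperture":0,"tx":0.0027,"ty":0.0008},{"aperture":0,"tx":0.0053,"ty":0.0016},{"aperture":0,"tx":0.008,"ty":0.0024},{"aperture":0,"tx":0.0107,"ty":0.0033},{"aperture":0,"tx":0.0133,"ty":0.0041},{"aperture":0,"tx":0.016,"ty":0.0049},{"aperture":0,"tx":0.016,"ty":0.0049},{"aperture":0,"tx":0.016,"ty":0.0049},{"aperture":0,"tx":0.016,"ty":0.0049},{"aperture":0,"tx":0.016,"ty":0.0049},{"aperture":0,"tx":0.016,"ty":0.0049},{"aperture":0,"tx":0.016,"ty":0.0049}]' >/dev/null
python3 steer.py '[{"aperture":0,"tx":0.016,"ty":0.0049},{"aperture":0,"tx":0.016,"ty":0.0049},{"aperture":0,"tx":0.016,"ty":0.0049},{"aperture":0,"tx":0.016,"ty":0.0049},{"aperture":0,"tx":0.016,"ty":0.0049},{"aperture":0,"tx":0.016,"ty":0.0049},{"aperture":0,"tx":0.016,"ty":0.0049},{"aperture":0,"tx":0.016,"ty":0.0049},{"aperture":0,"tx":0.016,"ty":0.0049},{"aperture":0,"tx":0.016,"ty":0.0049},{"aperture":0,"tx":0.016,"ty":0.0049},{"aperture":0,"tx":0.016,"ty":0.0049}]' >/dev/null
python3 steer.py '[{"aperture":0,"tx":0.016,"ty":0.0049},{"aperture":0,"tx":0.016,"ty":0.0049},{"aperture":0,"tx":0.016,"ty":0.0049},{"aperture":0,"tx":0.016,"ty":0.0049},{"aperture":0,"tx":0.0147,"ty":0.0045},{"aperture":0,"tx":0.0133,"ty":0.0041},{"aperture":0,"tx":0.0107,"ty":0.0033},{"aperture":0,"tx":0.008,"ty":0.0024},{"aperture":0,"tx":0.0053,"ty":0.0016},{"aperture":0,"tx":0.0027,"ty":0.0008},{"aperture":0,"tx":0.0013},{"aperture":0}]'
python3 steer.py '[{"aperture":0},{"aperture":0},{"aperture":0},{"aperture":0},{"aperture":0},{"aperture":0}]'
python3 -c "
from h import *
tool([.4985,.1232,.114],11.5)
p,d=eyes.camera('scene');a=cv2.resize(p[90:220,180:340,::-1],None,fx=4.5,fy=4.5,interpolation=cv2.INTER_CUBIC);cv2.imwrite('pics/s7.png',a)
p,d=eyes.camera('top');cv2.imwrite('pics/t7.png',p[:,:,::-1])"
```

```text
time_s: 22.45
position: [0.4971, 0.1154, 0.1164]
orientation: [0.003, 0.637, 0.77, -0.006]
ft_force: [-9.6, -25.6, 4.4]
opening: 0.102
grip_force: 30.0
time_s: 22.95
position: [0.4971, 0.1155, 0.1163]
orientation: [0.003, 0.638, 0.77, -0.006]
ft_force: [-8.8, -24.5, 4.6]
opening: 0.104
grip_force: 30.0
t 22.95 pos [0.4971 0.1155 0.1163] A 10.78 tilt 0.77 q [ 0.13  0.04  1.6  -0.01  1.51 -0.06] f [ -8.79 -24.5    4.62] op 0.104 grip 29.999525249004364
shift [0.0073 0.0028 0.0022] turn -0.0125
```

View pics/s7.png

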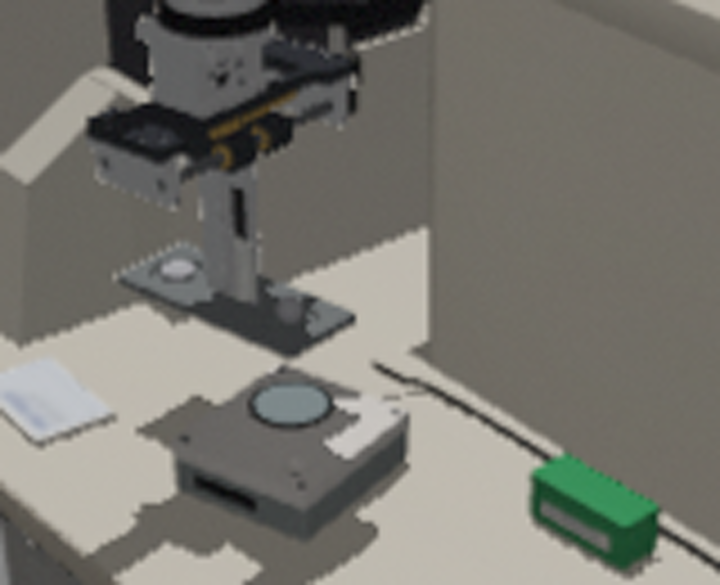

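The wrist reads 25 N sideways, so something touches near the microscope. I'll back off gently and locate the contact.

The manual's scale: shifts go in shares of 0.75 m and turns go in shares of 2 rad. Converting my numbers, -0.003 m is -0.004, -0.002 m is -0.0027.

```bash
python3 -c "
from h import *
s=env.sense();print(s['ft_force'],s['wrist_torque'])"
python3 steer.py '[{"aperture":0,"tx":-0.0013},{"aperture":0,"tx":-0.0027},{"aperture":0,"tx":-0.004,"ty":-0.0013},{"aperture":0,"tx":-0.004,"ty":-0.0013},{"aperture":0,"tx":-0.004},{"aperture":0,"tx":-0.0027},{"aperture":0,"tx":-0.0013},{"aperture":0},{"aperture":0},{"aperture":0}]'
python3 -c "
from h import *
tool([.4985,.1232,.114],11.5)
m=cv2.imread('pics/t7.png')[130:260,100:280];cv2.imwrite('pics/t7c.png',cv2.resize(m,None,fx=4.4,fy=4.4,interpolation=cv2.INTER_CUBIC))
d=eyes.camera('top')[1]
m=eyes.camera_model('top')
y,x=np.mgrid[:420,:560];P=np.stack([(x-m['mtx'][0,2])/m['mtx'][0,0]*d,(y-m['mtx'][1,2])/m['mtx'][1,1]*d,d],-1)-m['t'];P=P@m['R']
k=(d>0)&(P[...,0]>.35)&(P[...,0]<.7)&(P[...,1]>.15)&(P[...,1]<.3)&(P[...,2]>.06)
for zz in np.arange(.06,.5,.06):
  q=P[k&(P[...,2]>=zz)&(P[...,2]<zz+.06)]
  if len(q):print(zz.round(2),len(q),np.percentile(q,[2,50,98],axis=0).round(3).tolist())
"
```

```text
[ -9.06141264 -24.19691424   4.33170694] [-1.35974015  0.1813341  -1.35997768]
time_s: 23.88
position: [0.4993, 0.1085, 0.1157]
orientation: [-0.0, 0.634, 0.774, 0.0]
ft_force: [0.4, 0.7, -2.0]
opening: 0.105
grip_force: 30.0
t 23.8833 pos [0.4993 0.1085 0.1157] A 11.37 tilt 0.01 q [ 0.1   0.04  1.6   0.    1.5  -0.1 ] f [ 0.38  0.67 -2.02] op 0.105 grip 29.99952346086502
shift [0.0146 0.0021 0.0017] turn -0.0023
0.06 56 [[0.456, 0.161, 0.064], [0.586, 0.259, 0.096], [0.61, 0.26, 0.118]]
0.12 91 [[0.54, 0.258, 0.129], [0.555, 0.282, 0.175], [0.581, 0.298, 0.18]]
0.18 51 [[0.555, 0.262, 0.18], [0.567, 0.284, 0.182], [0.574, 0.299, 0.191]]
0.24 1922 [[0.571, 0.167, 0.249], [0.64, 0.238, 0.259], [0.698, 0.297, 0.265]]
0.3 104 [[0.673, 0.19, 0.321], [0.689, 0.268, 0.344], [0.699, 0.295, 0.36]]
0.36 129 [[0.682, 0.188, 0.36], [0.695, 0.236, 0.368], [0.7, 0.273, 0.38]]
0.42 8 [[0.531, 0.152, 0.461], [0.535, 0.154, 0.477], [0.537, 0.164, 0.479]]
0.48 301 [[0.377, 0.15, 0.486], [0.483, 0.155, 0.509], [0.532, 0.165, 0.514]]
```

View pics/t7c.png

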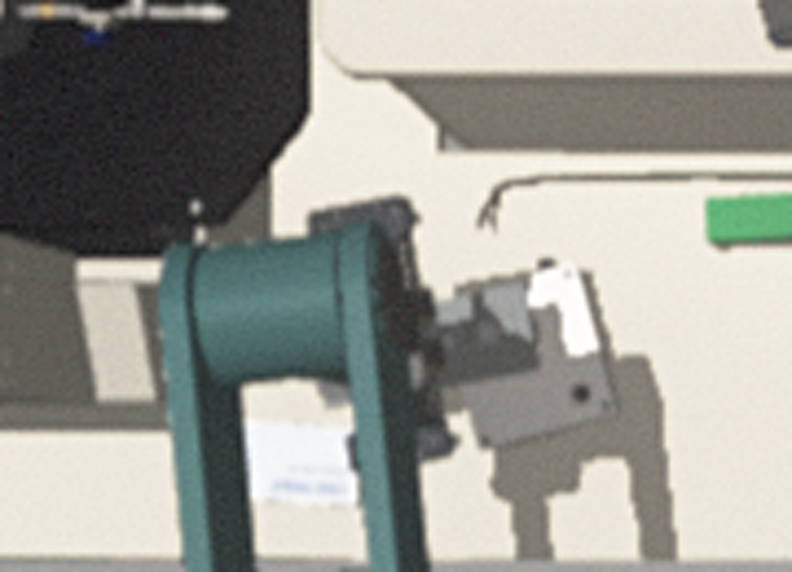

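The force and torque put the contact at the front-left corner of the gripper body, against the microscope stage at about (0.575, 0.17, 0.24). It is released now, and the tray is level. I'll move towards the robot and turn the tray so that corner stays clear.

Scaled: -0.006 m is -0.008, -0.005 m is -0.0067.

```bash
python3 steer.py '[{"aperture":0,"tx":-0.0013,"ty":-0.0013},{"aperture":0,"tx":-0.0013,"ty":-0.004},{"aperture":0,"tx":-0.0013,"ty":-0.0067},{"aperture":0,"tx":-0.0013,"ty":-0.008},{"aperture":0,"tx":-0.0013,"ty":-0.008},{"aperture":0,"tx":-0.0013,"ty":-0.008},{"aperture":0,"tx":-0.0013,"ty":-0.008},{"aperture":0,"tx":-0.0013,"ty":-0.0067},{"aperture":0,"tx":-0.0013,"ty":-0.004},{"aperture":0,"tx":-0.0013,"ty":-0.0013},{"aperture":0}]'
python3 steer.py '[{"aperture":0,"yaw":-0.005},{"aperture":0,"yaw":-0.01},{"aperture":0,"yaw":-0.015},{"aperture":0,"yaw":-0.02},{"aperture":0,"yaw":-0.02},{"aperture":0,"yaw":-0.02},{"aperture":0,"yaw":-0.02},{"aperture":0,"yaw":-0.02},{"aperture":0,"yaw":-0.02},{"aperture":0,"yaw":-0.02},{"aperture":0,"yaw":-0.02},{"aperture":0,"yaw":-0.02}]'
python3 steer.py '[{"aperture":0,"yaw":-0.02},{"aperture":0,"yaw":-0.02},{"aperture":0,"yaw":-0.02},{"aperture":0,"yaw":-0.02},{"aperture":0,"yaw":-0.02},{"aperture":0,"yaw":-0.02},{"aperture":0,"yaw":-0.02},{"aperture":0,"yaw":-0.02},{"aperture":0,"yaw":-0.02},{"aperture":0,"yaw":-0.02},{"aperture":0,"yaw":-0.02},{"aperture":0,"yaw":-0.02}]'
python3 steer.py '[{"aperture":0,"yaw":-0.02},{"aperture":0,"yaw":-0.015},{"aperture":0,"yaw":-0.01},{"aperture":0,"yaw":-0.005},{"aperture":0,"yaw":-0.003},{"aperture":0},{"aperture":0},{"aperture":0},{"aperture":0}]'
python3 -c "
from h import *
tool([.4603,.0908,.114],69)
p,d=eyes.camera('scene');a=cv2.resize(p[110:220,180:310,::-1],None,fx=5.4,fy=5.4,interpolation=cv2.INTER_CUBIC);cv2.imwrite('pics/s8.png',a)
f=lambda q:((q-[179.5,109.5])*5.4).round(1)
print(f(proj('scene',[.5088,.0722,.113])),f(proj('scene',[.5088,.0722,.105])))
w=np.array([[p[y,x].tolist() for x in range(0)] for y in range(0)])"
```

```text
time_s: 24.85
position: [0.46, 0.09, 0.1158]
orientation: [0.0, 0.634, 0.773, 0.0]
ft_force: [-0.2, -0.2, -1.7]
opening: 0.104
grip_force: 30.0
time_s: 25.85
position: [0.4603, 0.0903, 0.1156]
orientation: [-0.0, 0.457, 0.889, 0.0]
ft_force: [-0.2, -0.0, -2.0]
opening: 0.105
grip_force: 30.0
time_s: 26.85
position: [0.4603, 0.0903, 0.1156]
orientation: [-0.0, 0.233, 0.973, 0.0]
ft_force: [-0.9, 0.2, -2.2]
opening: 0.104
grip_force: 30.0
time_s: 27.6
position: [0.4601, 0.0902, 0.1157]
orientation: [0.0, 0.182, 0.983, 0.0]
ft_force: [-0.2, 0.6, -1.0]
opening: 0.106
grip_force: 30.0
t 27.6 pos [0.4601 0.0902 0.1157] A 68.98 tilt 0.0 q [ 0.07 -0.06  1.7   0.    1.5  -1.13] f [-0.24  0.55 -0.98] op 0.106 grip 29.99954491853714
shift [0.0001 0.0007 0.0017] turn -0.0003
[347.6 264.6] [348.1 277.3]
```

View pics/s8.png

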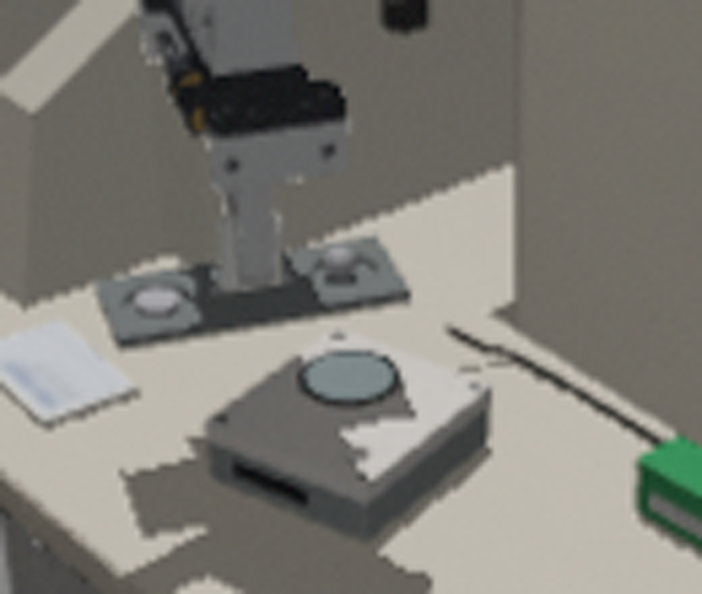

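The ball at (342,257) sits within about 2 px (4 mm) of the point above the window centre, (348,265). The tray is level and free of contact, with its underside about 62 mm above the glass. Handing in.

```bash
python3 -c "
from workcell import env, eyes, job
print(job.close_job())"
```

```text
the job is handed in; nothing more can be done
None
```

I handed the job in at about 28 s and no verdict came back: the button is pressed fully down, the stylus is back in its stand, and the tray is held level about 62 mm above the glass with the ball within about 4 mm of the window centre; on the way the gripper body pressed on the microscope at about 26 N until I backed off.

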